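# Hang the lipped screw bin on the two-bar rail

### The job

Hang the small steel bin that has the hook lip on the two-bar rail, near the middle: tip it front up to get the lip through the gap and up behind the upper bar, then swing it down until it hangs level and square with its back against the lower bar, and let go. Leave the plain tray without a lip where it stands.

Things in the scene. Friction and masses are not known exactly. Their poses are not given: they have to be found in the camera images.
- bin: Open steel screw bin, 110 long (x) x 44 wide (y) x 45 high (z) mm, walls 3, 0.17-0.3 kg, upright on the counter. Origin: centre of underside; +x to its back, the lip end, roughly away from the robot; back face at x = 55. Pinch it across its 44 mm width on the outer side walls, fingers upright or leaning. Hung home, its underside is about 69 mm above the counter, with about 3 degrees of droop.
- bin_lip (a point): Middle of the top edge of the bin's hook lip, at x = 64, z = 75 mm from the bin's origin. A tongue 36 wide and 4 thick (z = 41 to 45) runs 10.5 mm back from the bin's back face; on its end the upright lip, 36 wide, 3.5 thick (x = 62 to 65.5), rises to z = 75. With 34 mm in all it cannot enter the rail's gap level; with the bin's front raised about 40 degrees it goes in slantwise.
- rail: Fixed rail of two level flat steel bars, 300 long (y), 4 thick (x -2 to 2): lower bar z 50 to 110 mm, upper bar z 134 to 159, gap 24. Origin on the counter under their middle; +x away from the robot; the bin hangs on the -x side. Behind the bars only end posts at y = +-143 (14 square). Home: tongue on the lower bar's top edge, bin's back on its -x face, lip behind the upper bar, overlapping it 10.
- tray: Plain steel tray, 110 x 44 x 45 mm like the bin but with no tongue or lip; origin at the centre of its underside, z up. It stands on the counter on the other side from the bin and is to be left alone.
Not all that is in view belongs to the job. What is shaped like the bin but green or yellow is not meant.

How it is judged (in metres and radians):
At the end, for the whole second after the job is handed in: The lipped bin hangs at rest and released on the rail: the top edge of its lip is behind the upper bar (2 to 20 mm behind the bars' middle plane) and 138 to 152 mm above the counter, within 60 mm of the middle of the rail, the bin upright within 10 degrees and square to the rail within 12 degrees (x of bin_lip in the frame of rail between 0.002 and 0.02 m and z of bin_lip in the frame of rail between 0.138 and 0.152 m and y of bin_lip in the frame of rail between -0.06 and 0.06 m and angle between bin's own z axis and vertical below 0.18 rad and angle between the x axis of bin and the x axis of rail, either way round below 0.21 rad and linear speed of bin below 0.02 m/s and angular speed of bin below 0.2 rad/s); the robot touches nothing.
It fails at once if the plain tray is pushed more than 30 mm or lifted (distance of tray from where it was at the start of the episode above 0.03 m).
It also fails if it takes over 43 s, if anything falls off the work surface, if the arm or the gripper's body presses on something with over 40 N, if the wrist force passes 120 N, or if a joint passes its speed limit or range.

### The arm

A 6-joint arm with a two-finger parallel gripper is mounted at the origin on the work surface. World frame = base frame: x ahead of the robot, y to its left, z up, the work surface at z = 0. Lengths are in mm, angles in rad, forces in N, time in s.
With the tool pointing down it reaches from about 200 to 875 mm from the base axis. Payload 3.4 kg.
Tool frame: the origin (TCP) lies at the very end of the fingers, on their centre line; the grasp point (between the pads) lies 19 mm behind it; y points along the fingers, z is the direction in which the jaws open and shut, and the axes are right-handed (so a half turn about y gives the same grasp; the last joint's range is limited). The gripper opens to 94 mm and grips with 3 to 60 N. Pads are 16 mm wide; open, the fingers measure 119 mm over their backs; the gripper's body (75 mm by 177 mm) begins 78 mm behind the grasp point.
Start: joints at [-0.121, 0.276, 1.505, -0, 1.361, -0.121], TCP at [575.035, -0.01, 205.493] pointing down, gripper open.
Joint ranges: [-2.89, 2.89], [-0.75, 2.08], [0.22, 2.7], [-1.18, 4.32], [0.11, 2.71], [-2.7, 2.7]. Speed limits (rad/s): [2.57, 2.57, 3.14, 3.14, 3.14, 3.14].

### API

Orientations are given as a unit quaternion [w, x, y, z].
In Python, from cell import arm gives the robot as it stands. The module is installed in compiled form; this text tells all that it offers.
- The arm moves only by the tool drive_tool, never from a script. Its argument "deltas" is one flat list of numbers, 7 for each row, row after row: the shift along the tool's x, y, z in m, then the turn, a rotation vector about the tool's x, y, z in rad, then the opening, from 0 (shut) to 1 (fully open). A call has 1 to 12 rows; each row shifts and turns the pose as measured when the row begins, along the tool's axes as they then stand; what a row does not reach is not made up. A row lasts 1/10 s, in which the tool goes at most 50 mm and 8.59 degrees, less where a joint would pass 70% of its speed; a pose out of reach is approached as far as the arm can. A call with a gripper value outside its range is refused whole. The fingers move at their own pace and stop on an object; the grip force is fixed at half the most. Time passes only in rows, so rows that do not move let the fingers close. It gives the time, the measured TCP pose, the force and the opening at its end, in the units of the state.
- arm.read_state(): the state, without advancing time (a new reading comes with each control period).
- arm.grab_frame(name): name is "scene" or "side" or "wrist"; returns a dict with "pixels" (384x512x3 uint8, blue, green, red), "depth" (384x512 float32, mm along the optical axis (not along the pixel's ray), 0 where there is no reading), "fx", "fy", "cx", "cy" (pixels), "R" (3x3) and "t" (3): a world point X has camera coordinates R X + t. Camera axes: x right, y down, z forward; pixel columns grow to the right and rows downward; lengths in mm; the calibration is good to about 2 mm. A picture is of the moment at which its call begins.
- arm.close_job(): hands the job in, once; it reports no verdict.
The state is a dict: "clock": time; "joints": joint angles; "joint_vel": joint speeds; "joint_efforts": joint torques, N m; "tool_pos": TCP position; "orientation": TCP orientation; "ft_force": force on the tool from outside, world axes, zero at the start; "torque": the same for the moment, N m; "grip_width": opening from 0.0 (shut) to 1.0 (fully open).
Only numpy, scipy, OpenCV 4.12 (cv2) and the standard library are available. Lean on these libraries where they do the work, as an engineer would, in place of code of your own. Each camera call takes 0.05 s, during which the arm holds its last target. There are 200 camera calls.

## Working session

There is one attempt and no reset: what is moved stays moved. The work goes in short steps, Python scripts to look and compute and a tool call to move; the robot and the scene stay as the last step left them, time stands still between calls to the robot, and variables do not carry over. Pictures are saved under pics/ and viewed, about 8 in all and at most 12, crops included, and the job is handed in when it is done.

Besides the shell and the picture viewer there is one more tool, called after "Call:" by a JSON object that holds its "name" and its "arguments". drive_tool: Moves the arm, as the interface text tells. Its arguments: {"type":"object","properties":{"deltas":{"type":"array"}},"required":["deltas"]}

```bash
mkdir -p pics; python3 - <<'E'
from cell import arm
import cv2,numpy as np,pickle
fr={n:arm.grab_frame(n) for n in("scene","side","wrist")}
pickle.dump(fr,open("f0.pkl","wb"))
for n,f in fr.items():
    print(n,f["fx"],f["cx"],f["cy"],np.round(f["R"],3).tolist(),np.round(f["t"],1).tolist())
    cv2.imwrite(f"pics/{n}0.png",f["pixels"])
s=arm.read_state();print(s)
E
```

```text
scene 493.99857432615556 249.48891719802737 190.36866977349123 [[0.81, 0.586, -0.015], [0.444, -0.63, -0.637], [-0.383, 0.509, -0.771]] [-479.2, -153.6, 1217.2]
side 439.04144625808317 252.29027287240498 189.2690073156231 [[0.997, -0.073, -0.012], [-0.054, -0.608, -0.792], [0.051, 0.79, -0.61]] [-525.3, 131.1, 904.1]
wrist 340.87397195826327 260.48626642602943 192.70977964021083 [[1.0, -0.001, -0.0], [-0.001, -0.97, 0.242], [-0.0, -0.242, -0.97]] [-574.3, -22.8, 389.4]
{'clock': 0.15, 'joints': array([-1.20989649e-01,  2.76470048e-01,  1.50581500e+00, -8.20388014e-06,
        1.36068324e+00, -1.20997893e-01]), 'joint_vel': array([-0.00041132, -0.00150859, -0.00447481,  0.00064577,  0.00046146,
        0.00057932]), 'joint_efforts': array([ 2.15351523e-03, -4.04925048e+01, -2.37432325e+01,  7.02095032e-02,
        3.15094914e-02, -7.84152348e-05]), 'tool_pos': array([5.74591767e+02, 4.70420720e-02, 2.04802740e+02]), 'orientation': array([ 0.49970025, -0.50030449,  0.50037855, -0.49961624]), 'ft_force': array([ 0.74396327, -0.40950582,  0.31686753]), 'torque': array([0.00362104, 0.06588272, 0.01386503]), 'grip_width': 1.0004732375976502}
```

View pics/scene0.png

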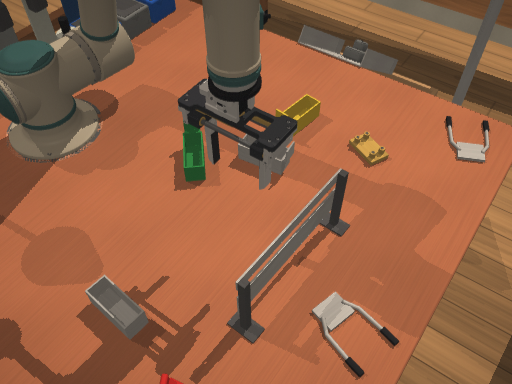

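View pics/side0.png

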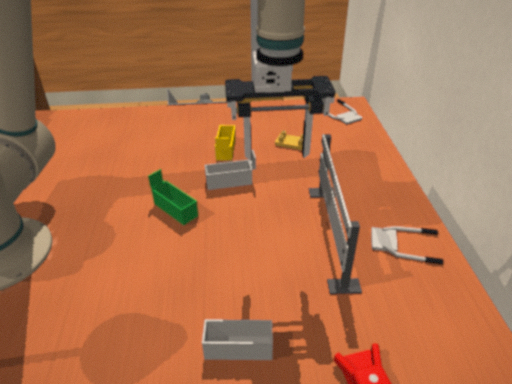

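The scene picture shows the tray at (117,305), the rail from (245,300) to (340,190), and the lipped bin at (265,155), partly hidden by the gripper. In the side picture the bin is at (230,175) with its lip at (253,160), the tray is at (238,340), and the rail runs from (325,165) to (350,255).

```bash
cat > h.py <<'E'
import numpy as np,cv2
def cloud(f):
    d=f["depth"].astype(float);v,u=np.mgrid[:384,:512]
    c=np.stack([(u-f["cx"])*d/f["fx"],(v-f["cy"])*d/f["fy"],d],-1)
    w=(c-f["t"])@f["R"]; w[d<=0]=np.nan
    return w
def gray(f,s=70):
    return cv2.cvtColor(f["pixels"],cv2.COLOR_BGR2HSV)[...,1]<s
E
python3 - <<'E'
import pickle
from h import *
fr=pickle.load(open("f0.pkl","rb"))
for n in fr:
    f=fr[n];w=cloud(f);g=gray(f)&np.isfinite(w[...,2])
    # bin
    m=g&(w[...,2]>8)&(w[...,2]<100)&(w[...,0]>330)&(w[...,0]<640)&(w[...,1]>0)&(w[...,1]<350)
    k,l,st,c=cv2.connectedComponentsWithStats(m.astype(np.uint8))
    for i in range(1,k):
        if st[i,4]<60: continue
        p=w[l==i]; z=p[:,2]; t=p[(z>38)&(z<50)]
        print(n,"bin",st[i],np.round(np.percentile(p,[2,50,98],axis=0),0).tolist())
        if len(t)>10: print("  rim",len(t),cv2.minAreaRect(t[:,:2].astype(np.float32)))
        t=p[z>58]
        if len(t)>5: print("  lip",len(t),t.mean(0),t.max(0))
    m=(w[...,2]>55)&(w[...,2]<165)&(w[...,0]>600)&(w[...,0]<850)&(abs(w[...,1])<350)
    k,l,st,c=cv2.connectedComponentsWithStats(m.astype(np.uint8))
    for i in range(1,k):
        if st[i,4]<300: continue
        p=w[l==i];print(n,"rail",st[i],np.round(np.percentile(p,[2,50,98],axis=0),0).tolist())
        q=p[(p[:,2]<150)];print("  rect",cv2.minAreaRect(q[:,:2].astype(np.float32)), cv2.fitLine(q[:,:2].astype(np.float32),cv2.DIST_HUBER,0,.01,.01).ravel())
        for lo,hi in((140,165),(60,108)):
            q=p[(p[:,2]>lo)&(p[:,2]<hi)];print("  zmax",np.percentile(q[:,2],99) if len(q) else None)
E
```

```text
scene bin [243 134  13   9  68] [[427.0, 203.0, 21.0], [432.0, 219.0, 35.0], [446.0, 222.0, 46.0]]
  rim 21 ((430.5488586425781, 211.18138122558594), (20.621002197265625, 7.720967769622803), 70.19541931152344)
scene bin [238 143  21  21 189] [[430.0, 177.0, 9.0], [450.0, 181.0, 24.0], [481.0, 185.0, 46.0]]
  rim 42 ((444.99542236328125, 180.42581176757812), (10.591902732849121, 30.05385398864746), 79.17597198486328)
scene bin [271 142  23  31 321] [[512.0, 187.0, 9.0], [536.0, 199.0, 37.0], [549.0, 232.0, 76.0]]
  rim 83 ((535.0692138671875, 209.9958953857422), (46.35960388183594, 29.13422393798828), 87.25008392333984)
  lip 59 [546.48915375 210.8080314   68.9781543 ] [549.63268491 228.14611106  77.11286741]
scene rail [ 235  168  114  150 3411] [[679.0, -152.0, 57.0], [688.0, -15.0, 110.0], [709.0, 142.0, 160.0]]
  rect ((693.0765991210938, -1.5290069580078125), (303.2674560546875, 19.45415496826172), 86.98909759521484) [ 5.0980944e-02  9.9869961e-01  6.8753772e+02 -6.8654685e+00]
  zmax 161.20363665530127
  zmax 107.63018446704486
side bin [ 205  151   50   36 1022] [[432.0, 178.0,
[... 542 characters left out ...]
148573976995
  zmax 107.90317659005696
wrist rail [  369     0   113   273 13103] [[684.0, -36.0, 59.0], [689.0, 65.0, 110.0], [697.0, 144.0, 159.0]]
  rect ((696.9223022460938, 53.33259201049805), (194.16078186035156, 20.841524124145508), 87.4837417602539) [5.235050e-02 9.986288e-01 6.889076e+02 6.564120e+01]
  zmax 159.74068715565002
  zmax 107.67994391031816
wrist rail [ 365  336   50   42 1216] [[676.0, -148.0, 101.0], [680.0, -135.0, 146.0], [695.0, -105.0, 159.0]]
  rect ((679.5045166015625, -127.87175750732422), (22.545246124267578, 41.138702392578125), 27.111539840698242) [ 1.2011088e-03 -9.9999928e-01  6.7942786e+02 -1.3151657e+02]
  zmax 159.11335012455092
  zmax 107.94828361621377
```

View pics/wrist0.png

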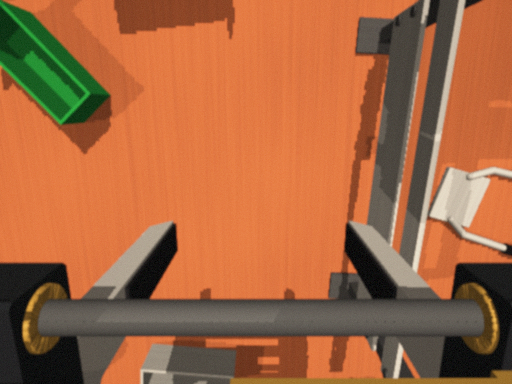

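The wrist picture shows the green bin at top left, the rail on the right at columns 370-460, and the top of the grey bin at bottom left (190,360), cut off by the gripper. Next I plan the insertion in the rail's x-z plane and write the move helper.

```bash
cat >> h.py <<'E'
from scipy.spatial.transform import Rotation as Ro, Slerp
def toolR(yaw,lean):
    "jaws along -Y(bin), camera on +x side; lean>0: fingers point away from robot"
    R0=np.array([[-1,0,0],[0,0,-1],[0,-1,0]],float)  # cols: tool x=-X, y=-Z, z=-Y
    return Ro.from_euler('z',yaw)*Ro.from_euler('y',-lean)*Ro.from_matrix(R0)
def state_pose(s):
    q=s["orientation"];return np.array(s["tool_pos"]),Ro.from_quat([q[1],q[2],q[3],q[0]])
def rows(arm,pos,R,n,g,start=None):
    p0,R0=start or state_pose(arm.read_state())
    sl=Slerp([0,1],Ro.concatenate([R0,R]));out=[]
    rv=np.round((R0.inv()*R).as_rotvec()/n,3)
    for i in range(n):
        a=p0+(np.array(pos)-p0)*i/n
        d=sl(i/n).inv().apply((np.array(pos)-p0)/n)/1000
        out.append([*np.round(d,4).tolist(),*rv.tolist(),g])
    print(",\n".join(",".join(f"{v:g}" for v in r) for r in out))
E
cat > plan.py <<'E'
import numpy as np,heapq
def boxpts(x0,x1,z0,z1,s=1.):
    X=np.linspace(x0,x1,int(max(2,(x1-x0)/s+1)));Z=np.linspace(z0,z1,int(max(2,(z1-z0)/s+1)))
    return np.array([(x,z) for x in X for z in (z0,z1)]+[(x,z) for z in Z for x in(x0,x1)])
gx,gz,a=3,26,np.radians(40)
tb=boxpts(-37.5,37.5,78,150,6);tf=boxpts(-10,10,-19,78,4)
T=np.vstack([tb,tf]);u=np.array([-np.sin(a),np.cos(a)]);w=np.array([u[1],-u[0]])
T=np.array([gx,gz])+T[:,:1]*w+T[:,1:]*u
P=np.vstack([boxpts(-55,55,0,45,2),boxpts(55,65.5,41,45),boxpts(62,65.5,41,75),T])
def sd(q,b):
    dx=np.maximum(b[0]-q[...,0],q[...,0]-b[1]);dz=np.maximum(b[2]-q[...,1],q[...,1]-b[3])
    return np.hypot(np.maximum(dx,0),np.maximum(dz,0))+np.minimum(np.maximum(dx,dz),0)
bars=[(-2,2,50,110),(-2,2,134,159)]
th=np.radians(np.arange(0,56,2.5));PX=np.arange(-130,-54,1.);PZ=np.arange(66,150,1.)
C=np.empty((len(th),len(PX),len(PZ)))
for i,t in enumerate(th):
    q=np.stack([P[:,0]*np.cos(t)+P[:,1]*np.sin(t),-P[:,0]*np.sin(t)+P[:,1]*np.cos(t)],-1)
    G=np.array([[x,z] for x in PX for z in PZ])
    C[i]=np.min([sd(q[None]+G[:,None],b).min(1) for b in bars],0).reshape(len(PX),-1)
# max-bottleneck path with cost 1/clearance from near-home to far
start=(0,int(-57-PX[0]),int(71-PZ[0]))
best={start:0};h=[(0,start)];prev={}
while h:
    c,n=heapq.heappop(h)
    if c>best[n]:continue
    if n[1]==5 : break
    for d in np.ndindex(3,3,3):
        m=tuple(np.array(n)+d-1)
        if not all(0<=m[k]<C.shape[k] for k in range(3)):continue
        cl=C[m]
        if cl<0.5:continue
        cc=c+(1/min(cl,8))**3*np.sqrt(sum((np.array(d)-1)**2))
        if cc<best.get(m,1e9):best[m]=cc;prev[m]=n;heapq.heappush(h,(cc,m))
path=[n]
while path[-1]!=start:path.append(prev[path[-1]])
last=None
for k,n in enumerate(path):
    if k%3==0 or C[n]<4.5 : print(round(np.degrees(th[n[0]]),1),PX[n[1]],PZ[n[2]],round(C[n],1))
E
python3 plan.py
python3 - <<'E'
from cell import arm
from h import *
rows(arm,[430,195,230],toolR(0.12,0.45),12,1)
E
```

```text
55.0 -125.0 134.0 26.2
55.0 -122.0 134.0 23.5
55.0 -119.0 134.0 20.9
55.0 -116.0 134.0 18.4
55.0 -113.0 134.0 15.9
55.0 -110.0 134.0 13.5
55.0 -107.0 134.0 11.2
55.0 -104.0 134.0 9.2
55.0 -101.0 134.0 8.0
55.0 -98.0 134.0 7.8
55.0 -95.0 134.0 7.5
55.0 -92.0 136.0 6.5
55.0 -89.0 138.0 6.5
52.5 -86.0 137.0 6.0
50.0 -83.0 136.0 5.8
47.5 -80.0 135.0 5.6
45.0 -77.0 133.0 5.7
42.5 -76.0 130.0 6.0
40.0 -75.0 127.0 6.3
37.5 -75.0 124.0 6.7
35.0 -74.0 121.0 7.0
32.5 -73.0 118.0 6.6
30.0 -72.0 115.0 6.5
27.5 -72.0 112.0 6.5
25.0 -71.0 109.0 6.4
25.0 -71.0 106.0 5.8
22.5 -71.0 103.0 6.1
20.0 -70.0 100.0 5.5
17.5 -69.0 97.0 5.0
15.0 -68.0 95.0 4.5
15.0 -68.0 94.0 4.6
15.0 -68.0 93.0 4.4
15.0 -68.0 92.0 4.1
12.5 -67.0 91.0 3.9
12.5 -67.0 90.0 4.2
12.5 -67.0 89.0 3.9
12.5 -67.0 88.0 3.8
12.5 -67.0 87.0 3.5
10.0 -66.0 86.0 3.4
10.0 -65.0 85.0 2.8
7.5 -64.0 84.0 3.1
7.5 -64.0 83.0 2.9
7.5 -64.0 82.0 2.9
7.5 -64.0 81.0 2.7
7.5 -64.0 80.0 2.7
5.0 -63.0 79.0 2.1
5.0 -63.0 78.0 2.2
5.0 -62.0 77.0 2.0
2.5 -61.0 76.0 1.6
2.5 -61.0 75.0 1.6
2.5 -61.0 74.0 1.7
2.5 -60.0 73.0 1.3
0.0 -59.0 72.0 1.0
0.0 -58.0 71.0 1.0
0.0 -57.0 71.0 0.0
-0.0162,-0.0021,-0.0121,0.027,0.119,0.031,1,
-0.0148,-0.002,-0.0138,0.027,0.119,0.031,1,
-0.0131,-0.0019,-0.0154,0.027,0.119,0.031,1,
-0.0112,-0.002,-0.0168,0.027,0.119,0.031,1,
-0.0092,-0.0022,-0.018,0.027,0.119,0.031,1,
-0.0071,-0.0024,-0.0189,0.027,0.119,0.031,1,
-0.0049,-0.0027,-0.0195,0.027,0.119,0.031,1,
-0.0026,-0.0032,-0.0199,0.027,0.119,0.031,1,
-0.0004,-0.0037,-0.02,0.027,0.119,0.031,1,
0.0019,-0.0042,-0.0198,0.027,0.119,0.031,1,
0.004,-0.0049,-0.0193,0.027,0.119,0.031,1,
0.0061,-0.0055,-0.0186,0.027,0.119,0.031,1
```

Call:
{"name": "drive_tool", "arguments": {"deltas": [-0.0162,-0.0021,-0.0121,0.027,0.119,0.031,1,-0.0148,-0.002,-0.0138,0.027,0.119,0.031,1,-0.0131,-0.0019,-0.0154,0.027,0.119,0.031,1,-0.0112,-0.002,-0.0168,0.027,0.119,0.031,1,-0.0092,-0.0022,-0.018,0.027,0.119,0.031,1,-0.0071,-0.0024,-0.0189,0.027,0.119,0.031,1,-0.0049,-0.0027,-0.0195,0.027,0.119,0.031,1,-0.0026,-0.0032,-0.0199,0.027,0.119,0.031,1,-0.0004,-0.0037,-0.02,0.027,0.119,0.031,1,0.0019,-0.0042,-0.0198,0.027,0.119,0.031,1,0.004,-0.0049,-0.0193,0.027,0.119,0.031,1,0.0061,-0.0055,-0.0186,0.027,0.119,0.031,1]}}

```text
clock: 1.35
tool_pos: [434.3, 193.2, 226.3]
orientation: [0.191, 0.117, 0.7, -0.678]
ft_force: [0.0, 0.3, -0.1]
grip_width: 0.998
```

```bash
cat > look.py <<'E'
from cell import arm
from h import *
import pickle,sys
tag=sys.argv[1]
fr={n:arm.grab_frame(n) for n in("scene","side","wrist")};pickle.dump(fr,open(f"f{tag}.pkl","wb"))
s=arm.read_state();p,R=state_pose(s);print(s["clock"],p,R.as_matrix().round(3).tolist(),s["joints"].round(2))
for n,f in fr.items():
    cv2.imwrite(f"pics/{n}{tag}.png",f["pixels"]);w=cloud(f)
    m=gray(f)&(w[...,2]>8)&(w[...,2]<90)&(w[...,0]>410)&(w[...,0]<570)&(w[...,1]>160)&(w[...,1]<255)
    k,l,st,c=cv2.connectedComponentsWithStats(m.astype(np.uint8))
    for i in range(1,k):
        if st[i,4]<100: continue
        q=w[l==i];z=q[:,2];t=q[(z>38)&(z<49)];L=q[z>56]
        print(n,st[i])
        if len(t)>10: print("  rim",len(t),cv2.minAreaRect(t[:,:2].astype(np.float32)),np.percentile(t[:,2],[10,50,90]))
        if len(L)>5: print("  lip",len(L),L.mean(0),L.max(0),cv2.minAreaRect(L[:,:2].astype(np.float32)))
E
python3 look.py 1
```

```text
1.5 [434.28776631 193.88795129 226.15408141] [[-0.9, 0.42, 0.119], [-0.106, 0.054, -0.993], [-0.424, -0.906, -0.004]] [ 0.35 -0.11  1.99 -0.13  0.85  1.87]
scene [ 238  133   56   40 1230]
  rim 347 ((487.3070373535156, 206.86270141601562), (120.70140075683594, 48.570369720458984), 7.438046455383301) [38.89715089 43.46805419 46.28921623]
  lip 64 [546.59954028 210.86379457  68.13530216] [549.32075603 228.46485564  78.21143636] ((546.0388793945312, 210.62261962890625), (4.5027995109558105, 36.00254821777344), 8.155441284179688)
side [ 205  152   50   35 1023]
  rim 249 ((486.80987548828125, 206.02774047851562), (117.55762481689453, 50.03879165649414), 7.783833980560303) [39.24377499 41.76523005 43.81686139]
  lip 17 [545.5756564  208.07984309  67.31149158] [546.9064483  226.76376652  74.77187655] ((545.5559692382812, 211.13302612304688), (1.7739657163619995, 31.49399757385254), 5.1981377601623535)
wrist [ 236  135   40  117 1780]
  rim 984 ((487.6955261230469, 209.00241088867188), (117.38232421875, 43.36909484863281), 7.35858154296875) [43.10771949 44.50047755 45.68393589]
  lip 256 [545.66673026 216.33485037  68.35558287] [549.21445617 233.92534279  76.53539331] ((546.3438720703125, 216.4204864501953), (4.092372417449951, 35.019927978515625), 5.570448398590088)
```

View pics/wrist1.png

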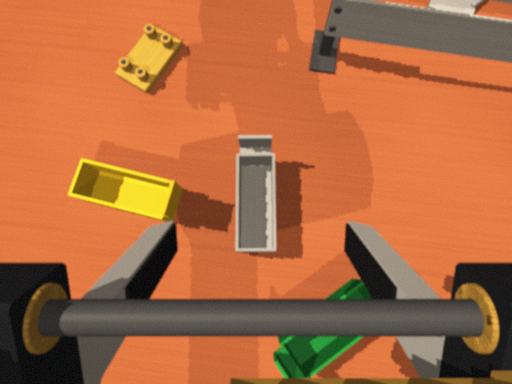

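The wrist picture shows the lipped bin at (256,195) with its lip at (254,142), the yellow bin at left (125,190), and the green bin at lower right (320,345). Before descending I check that the leaning gripper body clears the coloured bins.

```bash
python3 - <<'E'
from cell import arm
from h import *
import pickle
fr=pickle.load(open("f1.pkl","rb"))
yaw=0.13;ux=np.array([np.cos(yaw),np.sin(yaw),0]);o=np.array([482.5,207,0])
for a in (0.7,):
    R=toolR(yaw,a);g=o+3*ux+[0,0,28];tcp=g+19*R.apply([0,1,0]);print("tcp",tcp)
    for n,f in fr.items():
        w=cloud(f);hsv=cv2.cvtColor(f["pixels"],cv2.COLOR_BGR2HSV)
        for nm,lo,hi in(("green",45,80),("yellow",20,34)):
            m=(hsv[...,0]>lo)&(hsv[...,0]<hi)&(hsv[...,1]>150)&(w[...,2]>5)&(w[...,2]<90)&(w[...,0]<620)&(w[...,0]>300)
            P=w[m]
            if len(P)<50: continue
            q=R.inv().apply(P-g) # tool: x, y along fingers, z
            b=np.stack([np.maximum(abs(q[:,0])-37.5,0),np.maximum(q[:,1]+78,0),np.maximum(abs(q[:,2])-88.5,0)],-1)
            print(n,nm,np.percentile(P,[1,50,99],axis=0).round().tolist(),"min dist body",np.percentile(np.linalg.norm(b,axis=1),1))
            print("  reach fingers |z|<62,|x|<15,y>-80:",((abs(q[:,2])<65)&(abs(q[:,0])<18)&(q[:,1]<22)).sum())
    pre=tcp-90*R.apply([0,1,0])
    p1,R1=pre,R
    rows(arm,pre,R,5,1); print(); rows(arm,tcp,R,6,1,(pre,R))
E
```

```text
tcp [497.61153817 208.97564197  13.46799844]
scene green [[304.0, 57.0, 5.0], [345.0, 114.0, 44.0], [404.0, 164.0, 76.0]] min dist body 32.74458838591204
  reach fingers |z|<62,|x|<15,y>-80: 0
scene yellow [[454.0, 291.0, 6.0], [481.0, 352.0, 31.0], [507.0, 414.0, 75.0]] min dist body 36.21986258501271
  reach fingers |z|<62,|x|<15,y>-80: 0
side green [[306.0, 53.0, 6.0], [351.0, 112.0, 30.0], [405.0, 163.0, 70.0]] min dist body 38.56280331782293
  reach fingers |z|<62,|x|<15,y>-80: 0
side yellow [[453.0, 288.0, 6.0], [478.0, 305.0, 33.0], [505.0, 415.0, 73.0]] min dist body 37.77644605148478
  reach fingers |z|<62,|x|<15,y>-80: 0
wrist green [[310.0, 75.0, 6.0], [330.0, 122.0, 40.0], [409.0, 170.0, 75.0]] min dist body 29.62801718757769
  reach fingers |z|<62,|x|<15,y>-80: 0
wrist yellow [[452.0, 294.0, 6.0], [485.0, 371.0, 43.0], [507.0, 416.0, 75.0]] min dist body 33.59347317756542
  reach fingers |z|<62,|x|<15,y>-80: 0
0.011,0.0266,-0.0012,-0.001,-0.002,0.053,1,
0.0124,0.026,-0.0013,-0.001,-0.002,0.053,1,
0.0137,0.0253,-0.0013,-0.001,-0.002,0.053,1,
0.015,0.0246,-0.0013,-0.001,-0.002,0.053,1,
0.0163,0.0238,-0.0013,-0.001,-0.002,0.053,1

0,0.015,-0,0,0,0,1,
0,0.015,-0,0,0,0,1,
0,0.015,-0,0,0,0,1,
0,0.015,-0,0,0,0,1,
0,0.015,-0,0,0,0,1,
0,0.015,-0,0,0,0,1
```

Call:
{"name": "drive_tool", "arguments": {"deltas": [0.011,0.0266,-0.0012,-0.001,-0.002,0.053,1,0.0124,0.026,-0.0013,-0.001,-0.002,0.053,1,0.0137,0.0253,-0.0013,-0.001,-0.002,0.053,1,0.015,0.0246,-0.0013,-0.001,-0.002,0.053,1,0.0163,0.0238,-0.0013,-0.001,-0.002,0.053,1,0,0.015,0,0,0,0,1,0,0.015,0,0,0,0,1]}}

```text
clock: 2.2
tool_pos: [473.5, 183.0, 101.0]
orientation: [0.272, 0.181, 0.679, -0.658]
ft_force: [0.6, -0.0, -0.1]
grip_width: 0.999
```

```bash
python3 - <<'E'
from cell import arm
from h import *
s=arm.read_state();print(s["clock"],s["tool_pos"],s["joints"].round(2))
rows(arm,[497.6,209,13.5],toolR(.13,.7),4,1)
E
```

```text
2.2 [473.51732882 183.01176881 101.03830807] [ 0.33  0.06  2.35 -0.98  0.16  2.7 ]
0.0078,0.0215,-0.0059,-0.002,0.003,0.012,1,
0.0081,0.0214,-0.0059,-0.002,0.003,0.012,1,
0.0084,0.0213,-0.0058,-0.002,0.003,0.012,1,
0.0086,0.0212,-0.0057,-0.002,0.003,0.012,1
```

Joint 5 is nearly at its lower limit and joint 6 at its upper, so a lean of 0.7 this close in isn't usable. I check whether the insertion also works with less lean.

```bash
for c in "3 20" "-10 20" "-10 25"; do set -- $c; echo "== $c"; sed -e "s/^gx,gz,a=.*/gx,gz,a=$1,26,np.radians($2)/" -e 's/k%3==0 or C\[n\]<4.5/k%6==0/' plan.py > p2.py; python3 p2.py; done
python3 - <<'E'
from cell import arm
from h import *
yaw=.13
for a in(.4,):
    R=toolR(yaw,a);ux=np.array([np.cos(yaw),np.sin(yaw),0]);y=R.apply([0,1,0])
    g=np.array([482.5,207,28])-8*ux;tcp=g+19*y;print(tcp)
    pre=tcp-75*y;rows(arm,pre,R,5,1)
E
```

```text
== 3 20
55.0 -125.0 134.0 26.2
55.0 -119.0 134.0 20.9
55.0 -113.0 134.0 15.9
55.0 -107.0 134.0 11.2
55.0 -101.0 134.0 8.0
55.0 -95.0 134.0 7.5
55.0 -89.0 138.0 6.5
50.0 -83.0 136.0 5.8
45.0 -77.0 133.0 5.7
40.0 -75.0 127.0 6.3
35.0 -74.0 121.0 7.0
30.0 -72.0 115.0 6.5
25.0 -71.0 109.0 6.4
22.5 -71.0 103.0 6.1
17.5 -69.0 97.0 5.0
12.5 -67.0 91.0 3.9
10.0 -65.0 85.0 2.8
5.0 -63.0 79.0 2.1
2.5 -60.0 73.0 1.3
== -10 20
55.0 -125.0 134.0 26.2
55.0 -119.0 134.0 20.9
55.0 -113.0 134.0 15.9
55.0 -107.0 134.0 11.2
55.0 -101.0 134.0 8.0
55.0 -95.0 134.0 7.5
55.0 -89.0 138.0 6.5
50.0 -83.0 136.0 5.8
45.0 -77.0 133.0 5.7
40.0 -75.0 127.0 6.3
35.0 -74.0 121.0 7.0
30.0 -72.0 115.0 6.5
25.0 -71.0 109.0 6.4
22.5 -71.0 103.0 6.1
17.5 -69.0 97.0 5.0
12.5 -67.0 91.0 3.9
10.0 -65.0 85.0 2.8
5.0 -63.0 79.0 2.1
2.5 -60.0 73.0 1.3
== -10 25
55.0 -125.0 134.0 26.2
55.0 -119.0 134.0 20.9
55.0 -113.0 134.0 15.9
55.0 -107.0 134.0 11.2
55.0 -101.0 134.0 8.0
55.0 -95.0 134.0 7.5
55.0 -89.0 138.0 6.5
50.0 -83.0 136.0 5.8
45.0 -77.0 133.0 5.7
40.0 -75.0 127.0 6.3
35.0 -74.0 121.0 7.0
30.0 -72.0 115.0 6.5
25.0 -71.0 109.0 6.4
22.5 -71.0 103.0 6.1
17.5 -69.0 97.0 5.0
12.5 -67.0 91.0 3.9
10.0 -65.0 85.0 2.8
5.0 -63.0 79.0 2.1
2.5 -60.0 73.0 1.3
[481.90402024 206.9220832   10.49984111]
0.0054,0.0012,-0.0046,-0.002,0.002,-0.051,1,
0.0053,0.0015,-0.0046,-0.002,0.002,-0.051,1,
0.0053,0.0018,-0.0046,-0.002,0.002,-0.051,1,
0.0052,0.002,-0.0046,-0.002,0.002,-0.051,1,
0.0051,0.0023,-0.0045,-0.002,0.002,-0.051,1
```

Call:
{"name": "drive_tool", "arguments": {"deltas": [0.0045,0.0018,-0.0046,-0.002,0.002,-0.051,1,0.0043,0.0021,-0.0046,-0.002,0.002,-0.051,1,0.0043,0.0024,-0.0046,-0.002,0.002,-0.051,1,0.0042,0.0026,-0.0046,-0.002,0.002,-0.051,1,0.0041,0.0029,-0.0045,-0.002,0.002,-0.051,1,0,0,0,0,0,0,1]}}

```text
clock: 2.8
tool_pos: [470.1, 196.4, 80.5]
orientation: [0.186, 0.104, 0.698, -0.684]
ft_force: [0.6, -0.1, 0.4]
grip_width: 1.001
```

```bash
cat > go.py <<'E'
from cell import arm
from h import *
import sys
x,y,z,yaw,lean,n,g=map(float,sys.argv[1:8])
s=arm.read_state();p,R=state_pose(s)
M=R.as_matrix();print(s["clock"],p.round(1),s["joints"].round(2),"F",s["ft_force"].round(1),"lean",round(np.arctan2(np.hypot(*M[:2,1])*np.sign(M[0,1]),-M[2,1]),3),"yaw",round(np.arctan2(M[0,2],-M[1,2]),3),"roll",round(M[2,2],3),"w",round(s["grip_width"],3))
rows(arm,[x,y,z],toolR(yaw,lean),int(n),g)
E
python3 go.py 489.8 208 10.5 .13 .4 6 1
```

```text
2.8 [470.1 196.4  80.5] [ 0.33  0.13  2.17 -0.2   0.45  1.94] F [ 0.6 -0.1  0.4] lean 0.414 yaw 0.119 roll 0.004 w 1.001
0.0015,0.0121,-0.0016,-0.001,-0.001,-0.002,1,
0.0015,0.0121,-0.0016,-0.001,-0.001,-0.002,1,
0.0014,0.0121,-0.0016,-0.001,-0.001,-0.002,1,
0.0014,0.0121,-0.0015,-0.001,-0.001,-0.002,1,
0.0014,0.0121,-0.0015,-0.001,-0.001,-0.002,1,
0.0013,0.0121,-0.0015,-0.001,-0.001,-0.002,1
```

Call:
{"name": "drive_tool", "arguments": {"deltas": [0.0015,0.004,-0.004,-0.001,-0.001,-0.002,1,0.0015,0.0121,-0.004,-0.001,-0.001,-0.002,1,0.0014,0.0121,-0.002,-0.001,-0.001,-0.002,1,0.0014,0.0121,0,-0.001,-0.001,-0.002,1,0.0014,0.0121,0,-0.001,-0.001,-0.002,1,0.0013,0.0121,0,-0.001,-0.001,-0.002,1,0.0013,0.006,0,0,0,0,1]}}

```text
clock: 3.5
tool_pos: [490.4, 206.8, 9.2]
orientation: [0.186, 0.099, 0.7, -0.682]
ft_force: [-0.1, -0.5, -0.2]
grip_width: 0.997
```

```bash
python3 go.py 489.8 208 10.5 .13 .4 2 1
```

```text
3.5 [490.4 206.8   9.2] [ 0.33  0.28  2.22 -0.32  0.25  2.07] F [-0.1 -0.5 -0.2] lean 0.407 yaw 0.126 roll 0.001 w 0.997
-0.0001,-0.0007,-0.0006,-0.001,-0.002,-0.003,1,
-0.0001,-0.0007,-0.0006,-0.001,-0.002,-0.003,1
```

Positioned. Close the fingers.

Call:
{"name": "drive_tool", "arguments": {"deltas": [0,-0.001,-0.001,0,-0.003,-0.003,0,0,0,0,0,0,0,0,0,0,0,0,0,0,0,0,0,0,0,0,0,0,0,0,0,0,0,0,0,0,0,0,0,0,0,0,0,0,0,0,0,0,0,0]}}

```text
validation failed for argument at $.de...
```

```bash
python3 go.py 490 207 90 .0 .4 8 0; python3 look.py 2
```

```text
3.5 [490.4 206.8   9.2] [ 0.33  0.28  2.22 -0.32  0.25  2.07] F [-0.1 -0.5 -0.2] lean 0.407 yaw 0.126 roll 0.001 w 0.997
-0.004,-0.0093,-0,0.006,0.014,-0.001,0,
-0.0039,-0.0093,-0,0.006,0.014,-0.001,0,
-0.0039,-0.0093,-0,0.006,0.014,-0.001,0,
-0.0039,-0.0093,-0,0.006,0.014,-0.001,0,
-0.0039,-0.0093,-0,0.006,0.014,-0.001,0,
-0.0039,-0.0093,-0,0.006,0.014,-0.001,0,
-0.0039,-0.0093,-0,0.006,0.014,-0.001,0,
-0.0039,-0.0093,-0,0.006,0.014,-0.001,0
3.65 [490.19415911 206.86930869   9.79431867] [[-0.911, 0.393, 0.125], [-0.115, 0.049, -0.992], [-0.396, -0.918, 0.001]] [ 0.33  0.28  2.22 -0.32  0.26  2.07]
scene [ 246  115   48   59 1166]
  rim 296 ((491.6280212402344, 219.54547119140625), (109.2016830444336, 73.42878723144531), 7.197333812713623) [39.62285538 43.42714893 46.47072505]
  lip 155 [494.46144607 234.46486182  70.43324958] [549.33239158 254.8030371   89.96521397] ((503.0120544433594, 235.38023376464844), (29.15814781188965, 117.79541778564453), 62.1165885925293)
side [225 152  30  31 513]
  rim 140 ((512.73779296875, 208.4269561767578), (65.20353698730469, 47.04555892944336), 7.6
[... 1064 characters left out ...]
), (20.335750579833984, 1.5734325647354126), 8.564510345458984) [39.37682568 43.82681807 48.13032189]
  lip 752 [464.69385859 253.01009879  69.35040418] [473.77955455 254.99146402  85.81365497] ((465.63092041015625, 253.58042907714844), (16.503742218017578, 3.540752649307251), 7.859006881713867)
wrist [100 336  25  38 429]
  lip 429 [445.73060219 251.34368703  84.71836411] [450.78997187 252.36678626  89.99990772] ((445.3074645996094, 251.2545623779297), (11.159008026123047, 1.3496931791305542), 7.712031364440918)
wrist [ 207  336  102   42 3426]
  rim 1670 ((437.333251953125, 202.78167724609375), (17.359079360961914, 43.86553955078125), 7.01257848739624) [40.06140714 43.9267291  45.06651072]
```

Call:
{"name": "drive_tool", "arguments": {"deltas": [0,0,-0.001,0,-0.003,-0.003,0,0,0,0,0,0,0,0,0,0,0,0,0,0,0,0,0,0,0,0,0,0,0,0,0,0,0,0,0,0,0,0,0,0,0,0,0,0,0,0,0,0,0]}}

```text
clock: 4.35
tool_pos: [491.0, 208.5, 12.5]
orientation: [0.188, 0.098, 0.7, -0.682]
ft_force: [-0.1, -0.2, -0.9]
grip_width: 0.465
```

```bash
python3 go.py 490 207 100 .12 .4 8 0
```

```text
4.35 [491.  208.5  12.5] [ 0.33  0.28  2.21 -0.32  0.26  2.06] F [-0.1 -0.2 -0.9] lean 0.409 yaw 0.129 roll 0.001 w 0.465
-0.0042,-0.0101,0.0002,0,0.001,-0.001,0,
-0.0042,-0.0101,0.0002,0,0.001,-0.001,0,
-0.0042,-0.0101,0.0002,0,0.001,-0.001,0,
-0.0042,-0.0101,0.0002,0,0.001,-0.001,0,
-0.0042,-0.0101,0.0002,0,0.001,-0.001,0,
-0.0042,-0.0101,0.0002,0,0.001,-0.001,0,
-0.0041,-0.0101,0.0002,0,0.001,-0.001,0,
-0.0041,-0.0101,0.0002,0,0.001,-0.001,0
```

```bash
python3 look.py 3 | grep -A3 -E "wrist|^[0-9]"
```

```text
4.5 [490.99756144 208.54777617  12.48353494] [[-0.91, 0.394, 0.129], [-0.119, 0.05, -0.992], [-0.397, -0.918, 0.001]] [ 0.33  0.28  2.21 -0.32  0.26  2.06]
scene [ 238  120   56   53 1341]
  rim 296 ((495.5071105957031, 202.33578491210938), (71.04503631591797, 108.18148803710938), 81.6496810913086) [39.28927451 43.53338869 46.73744518]
  lip 314 [483.31994862 203.70369764  71.93521575] [550.22270429 239.58674969  89.78004919] ((499.96514892578125, 209.56263732910156), (96.29609680175781, 71.46244812011719), 11.282620429992676)
--
wrist [  168    89   186   210 14533]
  rim 5036 ((503.7373962402344, 211.47952270507812), (84.23480224609375, 67.36245727539062), 6.993370532989502) [41.23592829 44.37331614 45.70178761]
  lip 5317 [502.06143888 210.96886     70.90046297] [550.19672089 242.00548809  89.57845093] ((506.6273193359375, 211.81910705566406), (84.8047103881836, 67.85125732421875), 7.408857345581055)
wrist [186 336   9  26 104]
  lip 104 [450.26186966 228.25240553  85.5873931 ] [453.84011821 228.8479413   89.93273039] ((449.9072570800781, 228.2220001220703), (7.935018539428711, 0.6109548211097717), 6.326549053192139)
wrist [ 211  336   99   42 3295]
  rim 1569 ((437.7792053222656, 203.2590789794922), (17.679243087768555, 43.73260498046875), 7.237100124359131) [40.09359842 43.93015469 45.06461704]
wrist [327 336   9  30 131]
  lip 131 [456.0052522  181.72083005  85.41864546] [459.87664918 182.33927459  89.95909242] ((455.6343994140625, 181.6407012939453), (8.552491188049316, 0.5772000551223755), 8.291448593139648)
```

Call:
{"name": "drive_tool", "arguments": {"deltas": [-0.004,-0.01,0,0,0,0,0,-0.004,-0.01,0,0,0,0,0,-0.004,-0.01,0,0,0,0,0,-0.004,-0.01,0,0,0,0,0,-0.004,-0.01,0,0,0,0,0,-0.004,-0.01,0,0,0,0,0,-0.004,-0.01,0,0,0,0,0,-0.004,-0.01,0,0,0,0,0,-0.004,-0.01,0,0,0,0,0,-0.004,-0.01,0,0,0,0,0]}}

```text
clock: 5.5
tool_pos: [475.7, 203.8, 112.2]
orientation: [0.176, 0.087, 0.699, -0.688]
ft_force: [-0.4, 0.1, -2.8]
grip_width: 0.467
```

```bash
cat > bt.py <<'E'
# bin-in-tool from frame 3 (bin upright on counter, held)
import pickle
from h import *
f=pickle.load(open("f3.pkl","rb"))["wrist"];w=cloud(f)
L=w[gray(f)&(w[...,2]>56)&(w[...,2]<80)&(w[...,0]>538)&(w[...,0]<556)]
lc=np.array(cv2.minAreaRect(L[:,:2].astype(np.float32))[0])
yaw=.129;Rb=Ro.from_euler('z',yaw)
o=np.array([lc[0]-64*np.cos(yaw),lc[1]-64*np.sin(yaw),0])
Rt=Ro.from_matrix(np.array([[-0.91,0.394,0.129],[-0.119,0.05,-0.992],[-0.397,-0.918,0.001]]))
tp=np.array([491,208.5,12.5])
Rrel=Rt.inv()*Rb; orel=Rt.inv().apply(o-tp)
print(lc,o,orel,np.percentile(L[:,2],99))
pickle.dump((orel,Rrel),open("bt.pkl","wb"))
E
python3 bt.py
cat >> h.py <<'E'
import pickle,os
RAIL=np.array([687.,-2,0]);RYAW=-.05
if os.path.exists("rail.pkl"): RAIL,RYAW=pickle.load(open("rail.pkl","rb"))
def binpose(p,R):
    "tool pose -> bin in rail frame: x,y,z of origin, pitch (front up), yaw, roll, lip xyz"
    orel,Rrel=pickle.load(open("bt.pkl","rb"))
    Z=Ro.from_euler('z',RYAW);Rb=Z.inv()*R*Rrel
    o=Z.inv().apply(p+R.apply(orel)-RAIL);y,pt,r=Rb.as_euler('ZYX')
    return o,pt,y,r,o+Rb.apply([64,0,75])
def tooltarget(px,py,pz,deg,dyaw=0):
    orel,Rrel=pickle.load(open("bt.pkl","rb"))
    Z=Ro.from_euler('z',RYAW);Rb=Z*Ro.from_euler('ZYX',[dyaw,np.radians(deg),0])
    R=Rb*Rrel.inv();return RAIL+Z.apply([px,py,pz])-R.apply(orel),R
E
cat > bg.py <<'E'
# way: args px py pz deg n, repeated
from cell import arm
from h import *
import sys
s=arm.read_state();p,R=state_pose(s);o,pt,y,r,l=binpose(p,R)
print(s["clock"],"bin",o.round(1),"pitch",np.degrees(pt).round(1),"yaw",np.degrees(y).round(1),"roll",np.degrees(r).round(1),"lip",l.round(1),"J",s["joints"].round(2),"F",s["ft_force"].round(1),"T",s["torque"].round(2),"w",round(s["grip_width"],3))
a=list(map(float,sys.argv[1:]));cur=(p,R)
for i in range(0,len(a),5):
    t=tooltarget(*a[i:i+4]);print(f"-> {a[i:i+4]} tcp",t[0].round(1));rows(arm,t[0],t[1],int(a[i+4]),0,cur);cur=t
E
python3 bg.py -190 2 110 10 7 -150 0 134 50 6
```

```text
[546.32489014 216.58724976] [482.85666409 208.35412873   0.        ] [12.39140183  8.25774761 -0.92084925] 75.6719900840591
5.5 bin [-229.8  194.3  100. ] pitch 1.9 yaw 10.1 roll -0.4 lip [-164.5  206.4  172.9] J [ 0.33  0.1   2.07 -0.14  0.61  1.88] F [-0.4  0.1 -2.8] T [-0.06  0.44  0.  ] w 0.467
-> [-190.0, 2.0, 110.0, 10.0] tcp [507.4   8.1 120.9]
-0.0013,-0.0006,0.0283,0.007,0.024,-0.02,0,
-0.0019,-0.0004,0.0283,0.007,0.024,-0.02,0,
-0.0026,-0.0003,0.0282,0.007,0.024,-0.02,0,
-0.0033,-0.0002,0.0282,0.007,0.024,-0.02,0,
-0.004,-0.0001,0.0281,0.007,0.024,-0.02,0,
-0.0047,0,0.028,0.007,0.024,-0.02,0,
-0.0053,0.0001,0.0278,0.007,0.024,-0.02,0
-> [-150.0, 0.0, 134.0, 50.0] tcp [551.9   3.9 135.8]
-0.0078,-0.0007,0.0003,-0,-0,-0.116,0,
-0.0077,-0.0016,0.0003,-0,-0,-0.116,0,
-0.0074,-0.0025,0.0003,-0,-0,-0.116,0,
-0.0071,-0.0033,0.0003,-0,-0,-0.116,0,
-0.0067,-0.0041,0.0003,-0,-0,-0.116,0,
-0.0061,-0.0049,0.0003,-0,-0,-0.116,0
```

Call:
{"name": "drive_tool", "arguments": {"deltas": [-0.0013,-0.0006,0.0283,0.007,0.024,-0.02,0,-0.0019,-0.0004,0.0283,0.007,0.024,-0.02,0,-0.0026,-0.0003,0.0282,0.007,0.024,-0.02,0,-0.0033,-0.0002,0.0282,0.007,0.024,-0.02,0,-0.004,-0.0001,0.0281,0.007,0.024,-0.02,0,-0.0047,0,0.028,0.007,0.024,-0.02,0,-0.0053,0.0001,0.0278,0.007,0.024,-0.02,0,0,0,0,0,0,0,0]}}

```text
clock: 6.3
tool_pos: [501.3, 2.0, 116.5]
orientation: [-0.059, -0.094, -0.699, 0.706]
ft_force: [1.0, -0.1, -3.3]
grip_width: 0.465
```

```bash
python3 bg.py -150 0 134 50 8
```

```text
6.3 bin [-196.    -4.4  105.7] pitch 11.0 yaw -0.1 roll -0.2 lip [-118.9   -4.3  167.2] J [-0.15  0.12  1.97  0.02  0.83  1.46] F [ 1.  -0.1 -3.3] T [0.12 0.28 0.02] w 0.465
-> [-150.0, 0.0, 134.0, 50.0] tcp [551.9   3.9 135.8]
-0.0067,-0.001,-0.0005,-0,-0,-0.085,0,
-0.0066,-0.0016,-0.0005,-0,-0,-0.085,0,
-0.0064,-0.0021,-0.0005,-0,-0,-0.085,0,
-0.0062,-0.0027,-0.0005,-0,-0,-0.085,0,
-0.006,-0.0032,-0.0005,-0,-0,-0.085,0,
-0.0057,-0.0037,-0.0005,-0,-0,-0.085,0,
-0.0053,-0.0041,-0.0005,-0,-0,-0.085,0,
-0.005,-0.0046,-0.0005,-0,-0,-0.085,0
```

Call:
{"name": "drive_tool", "arguments": {"deltas": [-0.0067,-0.001,-0.0005,0,0,-0.085,0,-0.0066,-0.0016,-0.0005,0,0,-0.085,0,-0.0064,-0.0021,-0.0005,0,0,-0.085,0,-0.0062,-0.0027,-0.0005,0,0,-0.085,0,-0.006,-0.0032,-0.0005,0,0,-0.085,0,-0.0057,-0.0037,-0.0005,0,0,-0.085,0,-0.0053,-0.0041,-0.0005,0,0,-0.085,0,-0.005,-0.0046,-0.0005,0,0,-0.085,0,0,0,0,0,0,0,0]}}

```text
clock: 7.2
tool_pos: [545.7, 8.9, 126.4]
orientation: [-0.192, -0.159, 0.689, -0.681]
ft_force: [0.0, -0.6, -2.8]
grip_width: 0.464
```

```bash
python3 bg.py -112 0 134 52 4; cat > rl.py <<'E'
# rail from wrist and side cameras, near the middle; bin lip seen
from cell import arm
from h import *
import sys
tag=sys.argv[1]
fr={n:arm.grab_frame(n) for n in("wrist","side")};pickle.dump(fr,open(f"f{tag}.pkl","wb"))
s=arm.read_state();p,R=state_pose(s)
print("expected lip world",(RAIL+Ro.from_euler('z',RYAW).apply(binpose(p,R)[4])).round(1))
for n,f in fr.items():
    cv2.imwrite(f"pics/{n}{tag}.png",f["pixels"]);w=cloud(f)
    for nm,lo,hi in(("lower",60,105),("low top",107,113),("upper",137,155),("up top",157,162)):
        m=(w[...,2]>lo)&(w[...,2]<hi)&(abs(w[...,0]-687)<22)&(abs(w[...,1])<125)
        q=w[m].astype(np.float32)
        if len(q)<40: continue
        l=cv2.fitLine(q[:,:2],cv2.DIST_HUBER,0,.01,.01).ravel()
        print(n,nm,len(q),"x at y=0 %.1f yaw %.4f"%(l[2]-l[3]*l[0]/l[1],-np.arctan(l[0]/l[1])),"z",np.percentile(q[:,2],[1,50,99]).round(1),"y",np.percentile(q[:,1],[1,99]).round())
E
python3 rl.py 4
```

```text
7.2 bin [-156.5    4.8  125.1] pitch 52.1 yaw -0.1 roll -0.1 lip [-58.    4.8 120.6] J [-0.09  0.59  1.31 -0.02  1.75  1.53] F [ 0.  -0.6 -2.8] T [-0.01 -0.36 -0.  ] w 0.464
-> [-112.0, 0.0, 134.0, 52.0] tcp [589.9   2.  135.3]
-0.0087,-0.0073,0.0012,-0,-0,0.001,0,
-0.0087,-0.0073,0.0012,-0,-0,0.001,0,
-0.0087,-0.0073,0.0012,-0,-0,0.001,0,
-0.0087,-0.0073,0.0012,-0,-0,0.001,0
expected lip world [626.8   5.8 122.9]
side lower 527 x at y=0 685.2 yaw -0.0510 z [ 60.4  82.7 104.7] y [-123.  120.]
side low top 147 x at y=0 687.0 yaw -0.0520 z [107.  108.1 109.9] y [-123.  120.]
side upper 237 x at y=0 685.2 yaw -0.0514 z [137.2 146.1 154.9] y [-123.  120.]
side up top 95 x at y=0 687.0 yaw -0.0524 z [157.1 157.7 159.3] y [-122.  123.]
```

View pics/wrist4.png

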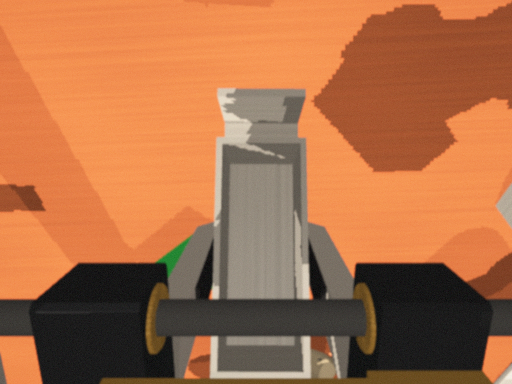

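The wrist picture shows the bin held squarely between the fingers, lip at (262,100); the rail is outside its view. Next I move to just before the gap.

Call:
{"name": "drive_tool", "arguments": {"deltas": [-0.0087,-0.0073,0.0012,0,0,0.001,0,-0.0087,-0.0073,0.0012,0,0,0.001,0,-0.0087,-0.0073,0.0012,0,0,0.001,0,-0.0087,-0.0073,0.0012,0,0,0.001,0,0,0,0,0,0,0,0]}}

```text
clock: 7.8
tool_pos: [584.5, 3.4, 142.1]
orientation: [-0.188, -0.155, 0.689, -0.682]
ft_force: [0.0, 0.6, -3.1]
grip_width: 0.467
```

```bash
cat > lip.py <<'E'
from cell import arm
from h import *
import sys
tag=sys.argv[1]
s=arm.read_state();p,R=state_pose(s);Z=Ro.from_euler('z',RYAW)
o,pt,yw,r,l=binpose(p,R);orel,Rrel=pickle.load(open("bt.pkl","rb"));Rb=R*Rrel;ow=p+R.apply(orel)
for n in("scene","side"):
    f=arm.grab_frame(n);pickle.dump(f,open(f"f{tag}{n}.pkl","wb"));w=cloud(f)
    im=f["pixels"].copy()
    for c,col in(((64,18,75),(0,0,255)),((64,-18,75),(0,255,0)),((-55,0,0),(255,0,0))):
        X=f["R"]@(ow+Rb.apply(c))+f["t"];u=f["fx"]*X[0]/X[2]+f["cx"];v=f["fy"]*X[1]/X[2]+f["cy"];cv2.circle(im,(int(u),int(v)),1,col,-1)
        if c[0]==64 and c[1]>0: u0,v0=int(u),int(v)
    a,b=max(0,v0-50),max(0,u0-60);cv2.imwrite(f"pics/{n}{tag}.png",cv2.resize(im[a:a+90,b:b+130],None,fx=5,fy=5,interpolation=cv2.INTER_CUBIC))
    # cloud in predicted bin frame: lip region
    q=Rb.inv().apply(w.reshape(-1,3)-ow);ok=gray(f,90).ravel()
    m=ok&(abs(q[:,1])<14)&(q[:,0]>50)&(q[:,0]<74)&(q[:,2]>48)&(q[:,2]<85)
    if m.sum()>15: print(n,"lip in bin frame: n",m.sum(),"x",np.percentile(q[m,0],[5,50,95]).round(1),"z top",np.percentile(q[m,2],[50,90,99]).round(1),"y range",np.percentile(q[ok&(abs(q[:,1])<30)&(q[:,0]>56)&(q[:,0]<72)&(q[:,2]>50)&(q[:,2]<80),1],[3,97]).round(1))
    m=(abs(q[:,1])<15)&(abs(q[:,0])<45)&(abs(q[:,2])<10);
    if m.sum()>15: print(n,"floor z",np.percentile(q[m,2],[10,50,90]).round(1))
E
python3 lip.py 5; python3 bg.py -95 0 134 52 3
```

```text
scene lip in bin frame: n 123 x [60.2 61.3 62.9] z top [64.  74.6 76.1] y range [-20.4  12.9]
scene floor z [0.2 1.5 2.7]
side lip in bin frame: n 109 x [61.6 62.7 64.9] z top [61.3 72.1 73.3] y range [-20.5  15.8]
7.9 bin [-119.     1.4  140.8] pitch 51.6 yaw 0.1 roll -0.1 lip [-20.4   1.6 137.1] J [-0.1   0.63  1.19 -0.03  1.82  1.52] F [ 0.9 -0.4 -2.5] T [ 0.04 -0.36 -0.01] w 0.464
-> [-95.0, 0.0, 134.0, 52.0] tcp [606.9   1.1 135.3]
-0.0081,-0.0018,0.0005,-0,0,-0.002,0,
-0.0081,-0.0018,0.0005,-0,0,-0.002,0,
-0.0081,-0.0018,0.0005,-0,0,-0.002,0
```

Call:
{"name": "drive_tool", "arguments": {"deltas": [-0.006,0.003,0.0005,0,0,-0.012,0,-0.006,0.0005,0.0005,0,0,-0.012,0,-0.005,0,0.0005,0,0,-0.01,0,0,0,0,0,0,0,0]}}

```text
clock: 8.3
tool_pos: [595.3, 1.8, 130.4]
orientation: [-0.201, -0.169, 0.686, -0.678]
ft_force: [-0.2, 0.1, -2.9]
grip_width: 0.467
```

```bash
cat > cl.py <<'E'
import re
src=open("plan.py").read().split("th=np.radians")[0].replace("gx,gz,a=3,26,np.radians(40)","gx,gz,a=0,26,.41")
exec(src)
def clear(px,pz,deg):
    t=np.radians(deg);q=np.stack([P[:,0]*np.cos(t)+P[:,1]*np.sin(t)+px,-P[:,0]*np.sin(t)+P[:,1]*np.cos(t)+pz],-1)
    return [round(float(sd(q,b).min()),1) for b in bars]
E
cat >> bg.py <<'E'
from cl import clear
print("clear lower,upper",clear(o[0],o[2],np.degrees(pt)))
E
python3 bg.py -86 0 137 52.5 5
```

```text
8.3 bin [-1.067e+02  1.000e-01  1.295e+02] pitch 53.8 yaw 0.1 roll -0.1 lip [ -8.3   0.3 122.2] J [-0.1   0.68  1.13 -0.03  1.86  1.52] F [-0.2  0.1 -2.9] T [-0.03 -0.37 -0.01] w 0.467
-> [-86.0, 0.0, 137.0, 52.5] tcp [615.9   0.7 138.2]
-0.0028,-0.0034,0,-0,0,0.004,0,
-0.0028,-0.0034,0,-0,0,0.004,0,
-0.0028,-0.0034,0,-0,0,0.004,0,
-0.0028,-0.0034,0,-0,0,0.004,0,
-0.0028,-0.0034,0,-0,0,0.004,0
clear lower,upper [12.1, 12.7]
```

Call:
{"name": "drive_tool", "arguments": {"deltas": [-0.003,-0.003,0,0,0,0,0,-0.003,-0.003,0,0,0,0.003,0,-0.003,-0.003,0,0,0,0.003,0,-0.003,-0.002,0,0,0,0.003,0,0,0,0,0,0,0,0]}}

```text
clock: 8.8
tool_pos: [612.8, 1.0, 133.5]
orientation: [-0.198, -0.166, 0.687, -0.679]
ft_force: [0.4, 0.6, -1.8]
grip_width: 0.468
```

```bash
python3 bg.py -86 0 137 52.5 3 -80 0 135 47.5 4
```

```text
8.8 bin [-89.1   0.2 132.5] pitch 53.3 yaw 0.1 roll -0.0 lip [  9.3   0.3 126. ] J [-0.1   0.7   1.08 -0.03  1.88  1.52] F [ 0.4  0.6 -1.8] T [ 0.01 -0.44  0.  ] w 0.468
-> [-86.0, 0.0, 137.0, 52.5] tcp [615.9   0.7 138.2]
-0.0001,-0.0019,0.0001,-0,0,0.005,0,
-0.0001,-0.0019,0.0001,-0,0,0.005,0,
-0.0001,-0.0019,0.0001,-0,0,0.005,0
-> [-80.0, 0.0, 135.0, 47.5] tcp [6.217e+02 4.000e-01 1.375e+02]
-0.0014,-0.0006,0,0,0,0.022,0,
-0.0014,-0.0005,0,0,0,0.022,0,
-0.0014,-0.0005,0,0,0,0.022,0,
-0.0014,-0.0005,0,0,0,0.022,0
clear lower,upper [4.6, 8.7]
```

Call:
{"name": "drive_tool", "arguments": {"deltas": [0,-0.002,0,0,0,0.003,0,0,-0.002,0,0,0,0.005,0,-0.0005,-0.0015,0,0,0,0.01,0,-0.0014,-0.0006,0,0,0,0.02,0,-0.0014,-0.0005,0,0,0,0.02,0,0,0,0,0,0,0,0]}}

```text
clock: 9.4
tool_pos: [618.9, 0.7, 138.9]
orientation: [-0.177, -0.144, 0.692, -0.685]
ft_force: [-0.4, -0.8, -2.7]
grip_width: 0.465
```

```bash
python3 bg.py -80 0 135 47.5 3 -76 0 130 42.5 4; python3 lip.py 6
```

```text
9.4 bin [-82.9   0.2 137. ] pitch 49.7 yaw 0.1 roll -0.0 lip [ 15.7   0.4 136.8] J [-0.1   0.66  1.11 -0.02  1.83  1.52] F [-0.4 -0.8 -2.7] T [ 0.07 -0.33 -0.01] w 0.465
-> [-80.0, 0.0, 135.0, 47.5] tcp [6.217e+02 4.000e-01 1.375e+02]
-0.001,0,0.0001,-0,0.001,0.013,0,
-0.001,0,0.0001,-0,0.001,0.013,0,
-0.001,0,0.0001,-0,0.001,0.013,0
-> [-76.0, 0.0, 130.0, 42.5] tcp [6.254e+02 2.000e-01 1.337e+02]
-0.0012,0.0005,0,0,0,0.022,0,
-0.0012,0.0005,0,0,0,0.022,0,
-0.0012,0.0005,0,0,0,0.022,0,
-0.0012,0.0005,0,0,0,0.022,0
clear lower,upper [7.4, 4.8]
scene lip in bin frame: n 134 x [51.5 61.3 63.6] z top [65.5 73.8 75.5] y range [-20.1  14.8]
scene floor z [0.5 1.6 2.9]
side lip in bin frame: n 63 x [51.  63.6 65. ] z top [60.2 71.6 73.4] y range [-20.5  15.5]
```

View pics/side6.png

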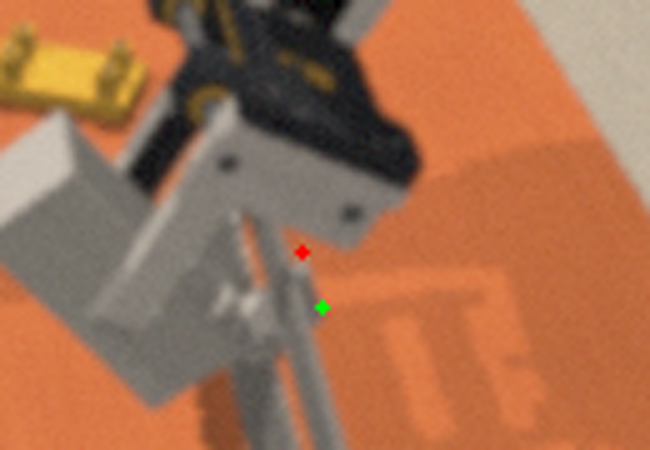

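The side crop shows the lip through the gap and behind the upper bar, just left of the predicted corners at (302,253) and (322,307). The bin is tilted front up on the left. I continue along the path.

Call:
{"name": "drive_tool", "arguments": {"deltas": [-0.001,0,0,0,0.001,0.013,0,-0.001,0,0,0,0.001,0.013,0,-0.001,0,0,0,0,0.013,0,-0.0012,0.0005,0,0,0,0.022,0,-0.0012,0.0005,0,0,0,0.022,0,-0.0012,0.0005,0,0,0,0.022,0,0,0,0,0,0,0,0]}}

```text
clock: 10.2
tool_pos: [624.2, 0.5, 133.8]
orientation: [-0.139, -0.105, 0.699, -0.694]
ft_force: [-0.1, 0.3, -2.8]
grip_width: 0.464
```

```bash
python3 bg.py -75 0 127 40 3 -74 0 121 35 4 -72 0 115 30 4
```

```text
10.2 bin [-77.3   0.3 130.2] pitch 43.3 yaw -0.1 roll -0.1 lip [ 20.7   0.3 140.9] J [-0.1   0.6   1.2  -0.02  1.69  1.52] F [-0.1  0.3 -2.8] T [ 0.09 -0.2   0.  ] w 0.464
-> [-75.0, 0.0, 127.0, 40.0] tcp [6.263e+02 1.000e-01 1.314e+02]
-0.0009,0.0005,0.0001,-0,-0,0.019,0,
-0.0009,0.0005,0.0001,-0,-0,0.019,0,
-0.0009,0.0005,0.0001,-0,-0,0.019,0
-> [-74.0, 0.0, 121.0, 35.0] tcp [6.268e+02 1.000e-01 1.266e+02]
-0.0005,0.0011,-0,0,0,0.022,0,
-0.0005,0.0011,-0,0,0,0.022,0,
-0.0004,0.0011,-0,0,0,0.022,0,
-0.0004,0.0011,-0,0,0,0.022,0
-> [-72.0, 0.0, 115.0, 30.0] tcp [628.3   0.  121.8]
-0.0006,0.0011,-0,0,0,0.022,0,
-0.0006,0.0011,-0,0,0,0.022,0,
-0.0006,0.0011,-0,0,0,0.022,0,
-0.0005,0.0011,-0,0,0,0.022,0
clear lower,upper [5.1, 6.9]
```

Tracking well; continue to about 30°.

Call:
{"name": "drive_tool", "arguments": {"deltas": [-0.0009,0.0005,0,0,0,0.019,0,-0.0009,0.0005,0,0,0,0.019,0,-0.0009,0.0005,0,0,0,0.019,0,-0.0005,0.0011,0,0,0,0.022,0,-0.0005,0.0011,0,0,0,0.022,0,-0.0004,0.0011,0,0,0,0.022,0,-0.0004,0.0011,0,0,0,0.022,0,0,0,0,0,0,0,0]}}

```text
clock: 11.0
tool_pos: [625.9, 0.5, 126.6]
orientation: [-0.085, -0.051, 0.705, -0.703]
ft_force: [-0.5, -0.1, -3.2]
grip_width: 0.466
```

```bash
python3 bg.py -72 0 115 30 4 -71 0 108.5 25 4 -70 0 100 20 4
```

```text
11.0 bin [-74.9   0.3 120.9] pitch 34.4 yaw -0.0 roll -0.1 lip [ 20.3   0.4 146.6] J [-0.1   0.51  1.34 -0.01  1.48  1.52] F [-0.5 -0.1 -3.2] T [ 0.   -0.1  -0.01] w 0.466
-> [-72.0, 0.0, 115.0, 30.0] tcp [628.3   0.  121.8]
-0.0008,0.0011,0.0001,-0,0,0.019,0,
-0.0008,0.0011,0.0001,-0,0,0.019,0,
-0.0008,0.0011,0.0001,-0,0,0.019,0,
-0.0008,0.0011,0.0001,-0,0,0.019,0
-> [-71.0, 0.0, 108.5, 25.0] tcp [628.6   0.  116.4]
-0.0002,0.0013,-0,0,0,0.022,0,
-0.0002,0.0013,-0,0,0,0.022,0,
-0.0002,0.0013,-0,0,0,0.022,0,
-0.0002,0.0013,-0,0,0,0.022,0
-> [-70.0, 0.0, 100.0, 20.0] tcp [628.9   0.  109. ]
-0.0001,0.0019,-0,0,0,0.022,0,
-0.0001,0.0019,-0,0,0,0.022,0,
-0,0.0019,-0,0,0,0.022,0,
0,0.0019,-0,0,0,0.022,0
clear lower,upper [7.7, 6.0]
```

Call:
{"name": "drive_tool", "arguments": {"deltas": [-0.0008,0.0011,0,0,0,0.019,0,-0.0008,0.0011,0,0,0,0.019,0,-0.0008,0.0011,0,0,0,0.019,0,-0.0008,0.0011,0,0,0,0.019,0,-0.0002,0.0013,0,0,0,0.022,0,-0.0002,0.0013,0,0,0,0.022,0,-0.0002,0.0013,0,0,0,0.022,0,-0.0002,0.0013,0,0,0,0.022,0,0,0,0,0,0,0,0]}}

```text
clock: 11.9
tool_pos: [627.5, 0.4, 115.4]
orientation: [0.024, -0.011, -0.706, 0.707]
ft_force: [-0.1, 0.5, -3.2]
grip_width: 0.468
```

```bash
python3 bg.py -70 0 101 20 5 -68 0 94 15 4; python3 lip.py 7;python3 -c "
from cl import clear
for a in((-70,101,20),(-68,94,15),(-66,86.5,10),(-63.5,79,5),(-60.5,74,2.5)):print(a,clear(*a))"
```

```text
11.9 bin [-72.1   0.3 107.3] pitch 24.4 yaw -0.0 roll -0.1 lip [ 17.2   0.4 149.1] J [-0.11  0.42  1.51 -0.    1.23  1.51] F [-0.1  0.5 -3.2] T [ 0.06  0.09 -0.05] w 0.468
-> [-70.0, 0.0, 101.0, 20.0] tcp [628.9   0.  110. ]
-0.0003,0.0011,0.0001,-0,0,0.016,0,
-0.0003,0.0011,0.0001,-0,0,0.016,0,
-0.0003,0.0011,0.0001,-0,0,0.016,0,
-0.0003,0.0011,0.0001,-0,0,0.016,0,
-0.0002,0.0011,0.0001,-0,0,0.016,0
-> [-68.0, 0.0, 94.0, 15.0] tcp [ 6.301e+02 -1.000e-01  1.040e+02]
-0.0002,0.0015,-0,0,0,0.022,0,
-0.0002,0.0015,-0,0,0,0.022,0,
-0.0001,0.0015,-0,0,0,0.022,0,
-0.0001,0.0015,-0,0,0,0.022,0
clear lower,upper [7.7, 5.6]
scene lip in bin frame: n 82 x [50.6 60.6 63.7] z top [63.8 75.2 76.7] y range [-20.5  13.6]
scene floor z [0.3 2.3 4.3]
side lip in bin frame: n 66 x [51.  63.2 64.8] z top [65.9 73.1 73.8] y range [-20.2  13.7]
(-70, 101, 20) [5.9, 5.6]
(-68, 94, 15) [4.6, 4.7]
(-66, 86.5, 10) [4.0, 3.3]
(-63.5, 79, 5) [3.6, 1.6]
(-60.5, 74, 2.5) [1.9, 2.2]
```

View pics/scene7.png

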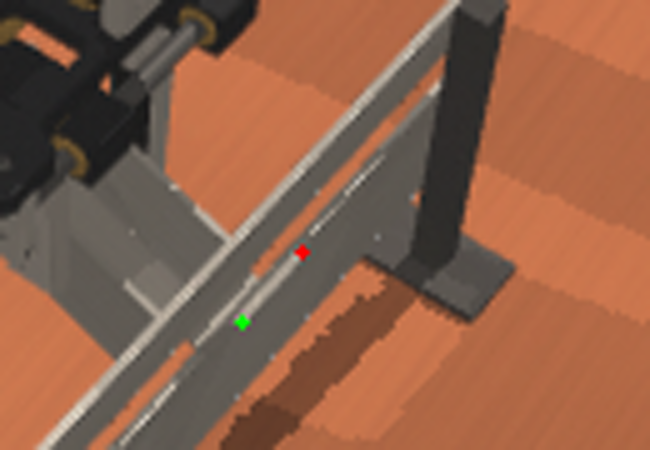

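The scene crop shows the lip's bright top edge behind the upper bar, running from (235,310) to (300,250) beside the predicted corners. I keep lowering.

Call:
{"name": "drive_tool", "arguments": {"deltas": [-0.0003,0.0011,0,0,0,0.016,0,-0.0003,0.0011,0,0,0,0.016,0,-0.0003,0.0011,0,0,0,0.016,0,-0.0003,0.0011,0,0,0,0.016,0,-0.0002,0.0011,0,0,0,0.016,0,-0.0002,0.0015,0,0,0,0.022,0,-0.0002,0.0015,0,0,0,0.022,0,-0.0001,0.0015,0,0,0,0.022,0,0,0.001,0,0,0,0.015,0,0,0,0,0,0,0,0]}}

```text
clock: 13.0
tool_pos: [630.2, 0.2, 103.3]
orientation: [-0.037, -0.071, -0.703, 0.707]
ft_force: [0.0, 0.1, -2.0]
grip_width: 0.462
```

```bash
python3 bg.py -66.5 0 87 10 5 -63.5 0 79 5 5
```

```text
13.0 bin [-67.9   0.2  93.2] pitch 14.6 yaw 0.0 roll -0.0 lip [ 13.    0.3 149.7] J [-0.12  0.35  1.68  0.01  0.96  1.5 ] F [ 0.   0.1 -2. ] T [0.06 0.28 0.01] w 0.462
-> [-66.5, 0.0, 87.0, 10.0] tcp [ 6.307e+02 -1.000e-01  9.790e+01]
0.0001,0.0011,0,-0,0,0.016,0,
0.0001,0.0011,0,-0,0,0.016,0,
0.0001,0.0011,0,-0,0,0.016,0,
0.0001,0.0011,0,-0,0,0.016,0,
0.0001,0.0011,0,-0,0,0.016,0
-> [-63.5, 0.0, 79.0, 5.0] tcp [ 6.327e+02 -2.000e-01  9.070e+01]
-0.0001,0.0015,-0,0,0,0.017,0,
-0,0.0015,-0,0,0,0.017,0,
-0,0.0015,-0,0,0,0.017,0,
0,0.0015,-0,0,0,0.017,0,
0,0.0015,-0,0,0,0.017,0
clear lower,upper [4.5, 4.7]
```

Call:
{"name": "drive_tool", "arguments": {"deltas": [0.0001,0.0011,0,0,0,0.016,0,0.0001,0.0011,0,0,0,0.016,0,0.0001,0.0011,0,0,0,0.016,0,0.0001,0.0011,0,0,0,0.016,0,0.0001,0.0011,0,0,0,0.016,0,-0.0001,0.0015,0,0,0,0.017,0,0,0.0015,0,0,0,0.017,0,0,0.0015,0,0,0,0.017,0,0,0,0,0,0,0,0]}}

```text
clock: 13.9
tool_pos: [631.2, 0.1, 92.4]
orientation: [-0.086, -0.12, -0.696, 0.702]
ft_force: [0.1, -0.5, -3.3]
grip_width: 0.467
```

```bash
python3 bg.py -63.5 0 79 6 3 -60.5 0 73 3 5
```

```text
13.9 bin [-65.4   0.2  80.9] pitch 6.6 yaw 0.0 roll -0.0 lip [  6.8   0.3 148.1] J [-0.12  0.3   1.82  0.03  0.73  1.48] F [ 0.1 -0.5 -3.3] T [0.07 0.37 0.01] w 0.467
-> [-63.5, 0.0, 79.0, 6.0] tcp [ 6.329e+02 -2.000e-01  9.060e+01]
-0.0004,0.0008,0.0001,-0,0,0.003,0,
-0.0004,0.0008,0.0001,-0,0,0.003,0,
-0.0004,0.0008,0.0001,-0,0,0.003,0
-> [-60.5, 0.0, 73.0, 3.0] tcp [ 6.353e+02 -3.000e-01  8.510e+01]
-0.0001,0.0012,-0,0,0,0.01,0,
-0.0001,0.0012,-0,0,0,0.01,0,
-0.0001,0.0012,-0,0,0,0.01,0,
-0.0001,0.0012,-0,0,0,0.01,0,
-0.0001,0.0012,-0,0,0,0.01,0
clear lower,upper [4.4, 1.2]
```

Call:
{"name": "drive_tool", "arguments": {"deltas": [-0.0006,0.0006,0,0,0,0.002,0,-0.0006,0.0006,0,0,0,0.002,0,-0.0006,0.0008,0,0,0,0.005,0,-0.0001,0.0012,0,0,0,0.01,0,-0.0001,0.0012,0,0,0,0.01,0,-0.0001,0.0012,0,0,0,0.01,0,-0.0001,0.0012,0,0,0,0.01,0,0,0,0,0,0,0,0]}}

```text
clock: 14.7
tool_pos: [635.9, -0.2, 86.2]
orientation: [-0.105, -0.139, -0.693, 0.7]
ft_force: [-0.9, 0.9, -2.4]
grip_width: 0.466
```

```bash
python3 bg.py -58.5 0 70 1 5; python3 lip.py 8
```

```text
14.7 bin [-59.9   0.1  74.2] pitch 3.5 yaw 0.0 roll -0.0 lip [  8.5   0.2 145.1] J [-0.12  0.3   1.87  0.04  0.63  1.47] F [-0.9  0.9 -2.4] T [ 0.12  0.44 -0.03] w 0.466
-> [-58.5, 0.0, 70.0, 1.0] tcp [ 6.368e+02 -4.000e-01  8.240e+01]
0.0001,0.0008,0,-0,0,0.009,0,
0.0001,0.0008,0,-0,0,0.009,0,
0.0001,0.0008,0,-0,0,0.009,0,
0.0001,0.0008,0,-0,0,0.009,0,
0.0001,0.0008,0,-0,0,0.009,0
clear lower,upper [0.7, 3.9]
scene lip in bin frame: n 155 x [55.1 61.9 64.3] z top [72.  81.2 84.4] y range [-24.3  25.5]
scene floor z [1.1 2.9 4.8]
side lip in bin frame: n 43 x [52.9 54.  65.3] z top [73.7 81.3 83.9] y range [-20.9  12.8]
```

Call:
{"name": "drive_tool", "arguments": {"deltas": [0.0001,0.0008,0,0,0,0.009,0,0.0001,0.0008,0,0,0,0.009,0,0.0001,0.0008,0,0,0,0.009,0,0.0001,0.0008,0,0,0,0.009,0,0.0001,0.0008,0,0,0,0.009,0,0,0,0,0,0,0,0]}}

```text
clock: 15.4
tool_pos: [637.4, -0.3, 82.5]
orientation: [-0.122, -0.156, -0.689, 0.697]
ft_force: [0.4, 0.4, -2.8]
grip_width: 0.463
```

```bash
python3 bg.py -57.5 0 69 -1 5
```

```text
15.4 bin [-57.9   0.1  70.1] pitch 0.7 yaw 0.0 roll -0.0 lip [  7.    0.2 144.3] J [-0.13  0.29  1.92  0.05  0.54  1.45] F [ 0.4  0.4 -2.8] T [0.08 0.43 0.03] w 0.463
-> [-57.5, 0.0, 69.0, -1.0] tcp [ 6.374e+02 -4.000e-01  8.160e+01]
0.0001,0.0002,0,-0,0,0.006,0,
0.0001,0.0002,0,-0,0,0.006,0,
0.0001,0.0002,0,-0,0,0.006,0,
0.0001,0.0001,0,-0,0,0.006,0,
0.0001,0.0001,0,-0,0,0.006,0
clear lower,upper [0.3, 2.9]
```

Call:
{"name": "drive_tool", "arguments": {"deltas": [0.0001,0.0003,0,0,0,0.008,0,0.0001,0.0003,0,0,0,0.008,0,0.0001,0.0003,0,0,0,0.008,0,0.0001,0.0003,0,0,0,0.008,0,0.0001,0.0003,0,0,0,0.008,0,0,0,0,0,0,0,0]}}

```text
clock: 16.0
tool_pos: [637.4, -0.3, 80.6]
orientation: [-0.137, -0.171, -0.685, 0.694]
ft_force: [0.0, 0.2, -3.6]
grip_width: 0.466
```

```bash
python3 bg.py -57 0 68 -3 3; python3 lip.py 9
```

```text
16.0 bin [-57.3   0.1  67.9] pitch -1.8 yaw 0.0 roll -0.0 lip [  4.3   0.2 144.8] J [-0.13  0.28  1.96  0.07  0.47  1.43] F [ 0.   0.2 -3.6] T [ 0.07  0.49 -0.01] w 0.466
-> [-57.0, 0.0, 68.0, -3.0] tcp [ 6.374e+02 -4.000e-01  8.090e+01]
-0.0001,-0.0001,0,-0,0,0.007,0,
-0.0001,-0.0001,0,-0,0,0.007,0,
-0.0001,-0.0001,0,-0,0,0.007,0
clear lower,upper [0.3, 0.3]
scene lip in bin frame: n 136 x [59.9 63.5 64.7] z top [72.1 80.9 84.6] y range [-27.3  23.9]
scene floor z [1.8 3.2 5.3]
side lip in bin frame: n 23 x [57.3 57.9 58.4] z top [77.5 82.9 83.8] y range [-28.2  28.3]
```

View pics/scene9.png

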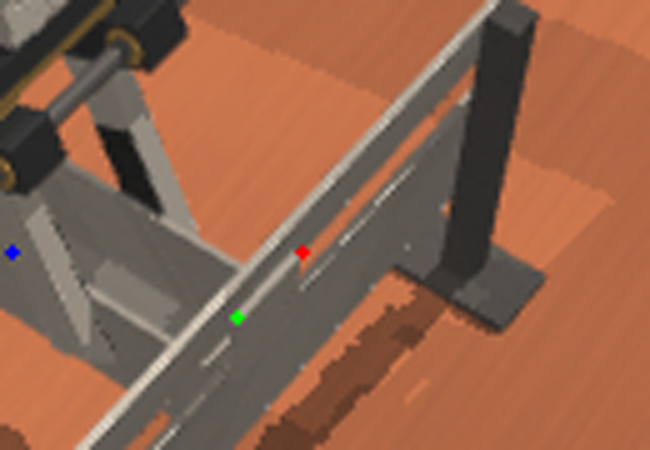

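The scene crop shows the lip's top edge along the line from (237,318) to (302,253), behind the upper bar and overlapping it. I lower until there is contact.

Call:
{"name": "drive_tool", "arguments": {"deltas": [0.0003,0.0006,0,0,0,0,0,0.0003,0.0006,0,0,0,0,0,0.0003,0.0006,0,0,0,0,0,0,0,0,0,0,0,0]}}

```text
clock: 16.5
tool_pos: [637.8, -0.4, 80.0]
orientation: [-0.138, -0.171, -0.685, 0.694]
ft_force: [-0.9, 1.0, -2.0]
grip_width: 0.471
```

```bash
python3 bg.py -57 0 67 -3 3
```

```text
16.5 bin [-56.9   0.   67.2] pitch -1.9 yaw 0.1 roll -0.1 lip [  4.7   0.2 144.3] J [-0.13  0.28  1.96  0.07  0.46  1.43] F [-0.9  1.  -2. ] T [0.07 0.54 0.04] w 0.471
-> [-57.0, 0.0, 67.0, -3.0] tcp [ 6.374e+02 -4.000e-01  7.990e+01]
0.0001,-0,0,-0,0,0.007,0,
0.0001,-0,0,-0,0,0.007,0,
0.0001,-0,0,-0,0,0.007,0
clear lower,upper [-0.1, 0.7]
```

Call:
{"name": "drive_tool", "arguments": {"deltas": [0.0003,0.0008,0,0,0,0.003,0,0.0003,0.0008,0,0,0,0.003,0,0.0003,0.0008,0,0,0,0.003,0,0,0,0,0,0,0,0]}}

```text
clock: 16.9
tool_pos: [637.9, -0.4, 79.5]
orientation: [-0.142, -0.175, -0.684, 0.694]
ft_force: [0.6, -0.9, -3.8]
grip_width: 0.463
```

```bash
python3 bg.py -57 0 67 -3 3
```

```text
16.9 bin [-56.7  -0.   66.7] pitch -2.5 yaw 0.1 roll -0.1 lip [  3.9   0.2 144.4] J [-0.13  0.28  1.97  0.08  0.44  1.43] F [ 0.6 -0.9 -3.8] T [0.07 0.81 0.01] w 0.463
-> [-57.0, 0.0, 67.0, -3.0] tcp [ 6.374e+02 -4.000e-01  7.990e+01]
0.0001,-0.0002,0,-0,0.001,0.003,0,
0.0001,-0.0002,0,-0,0.001,0.003,0,
0.0001,-0.0002,0,-0,0.001,0.003,0
clear lower,upper [-0.2, -0.1]
```

The model shows both contacts, lip on the upper bar and tongue and back on the lower bar, and the moment is rising. The droop matches home, so I release gently.

Call:
{"name": "drive_tool", "arguments": {"deltas": [0,0,0,0,0,0,0.47,0,0,0,0,0,0,0.49,0,0,0,0,0,0,0.52,0,0,0,0,0,0,0.56,0,0,0,0,0,0,0.62,0,0,0,0,0,0,0.7,0,0,0,0,0,0,0.8,0,0,0,0,0,0,0.8,0,0,0,0,0,0,0.8]}}

```text
clock: 17.8
tool_pos: [642.5, -1.1, 82.0]
orientation: [-0.145, -0.178, -0.683, 0.693]
ft_force: [-0.9, 0.0, 0.2]
grip_width: 0.801
```

```bash
python3 bg.py ; python3 lip.py 10
```

```text
17.8 bin [-51.9  -0.5  69.1] pitch -3.0 yaw 0.1 roll -0.1 lip [  8.   -0.2 147.4] J [-0.13  0.28  1.97  0.08  0.44  1.42] F [-0.9  0.   0.2] T [0.07 0.28 0.01] w 0.801
clear lower,upper [-1.0, 4.0]
scene lip in bin frame: n 142 x [56.1 59.2 60.4] z top [70.  80.  84.6] y range [-27.   25.6]
scene floor z [-0.5  1.2  2.6]Traceback (most recent call last):
  File "lip.py", line 17, in <module>
    if m.sum()>15: print(n,"lip in bin frame: n",m.sum(),"x",np.percentile(q[m,0],[5,50,95]).round(1),"z top",np.percentile(q[m,2],[50,90,99]).round(1),"y range",np.percentile(q[ok&(abs(q[:,1])<30)&(q[:,0]>56)&(q[:,0]<72)&(q[:,2]>50)&(q[:,2]<80),1],[3,97]).round(1))
                                                                                                                                                                  ~~~~~~~~~~~~~^^^^^^^^^^^^^^^^^^^^^^^^^^^^^^^^^^^^^^^^^^^^^^^^^^^^^^^^^^^^^^^^^^^^^^^^^^^^^^^^^
    return _quantile_unchecked(
        a, q, axis, out, overwrite_input, method, keepdims, weights)
    return _ureduce(a,
                    func=_quantile_ureduce_func,
    ...<5 lines>...
                    overwrite_input=overwrite_input,
                    method=method)
    r = func(a, **kwargs)
    result = _quantile(arr,
                       quantiles=q,
    ...<2 lines>...
                       out=out,
                       weights=wgt)
    slices_having_nans = np.isnan(arr[-1, ...])
                                  ~~~^^^^^^^^^
IndexError: index -1 is out of bounds for axis 0 with size 0
```

View pics/scene10.png

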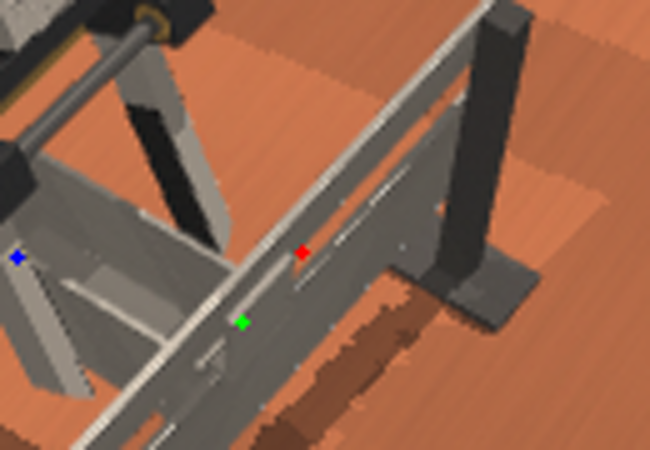

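The scene crop shows the fingers open around the bin. The lip edge still lies behind the upper bar, from (230,320) to (290,258), so the bin is hanging. I back out along the fingers.

Call:
{"name": "drive_tool", "arguments": {"deltas": [-0.001,-0.006,0,0,0,0,0.8,0,-0.01,0,0,0,0,0.85,0,-0.015,0,0,0,0,0.85,0,-0.015,0,0,0,0,0.85,0,-0.015,0,0,0,0,0.85,0,-0.015,0,0,0,0,0.85,0,-0.015,0,0,0,-0.02,0.85,0,-0.015,0,0,0,-0.02,0.85,0,-0.015,0,0,0,-0.02,0.85,0,-0.01,0,0,0,-0.02,0.85,0,0,0,0,0,0,0.85,0,0,0,0,0,0,0.85]}}

```text
clock: 19.1
tool_pos: [580.7, 2.4, 213.3]
orientation: [-0.118, -0.152, -0.689, 0.699]
ft_force: [-0.7, 0.0, 0.3]
grip_width: 0.849
```

```bash
python3 - <<'E'
from cell import arm
from h import *
s=arm.read_state();print(s["clock"],s["tool_pos"],s["joints"].round(2))
Z=Ro.from_euler('z',RYAW);prev={}
for k in range(2):
  for n in("scene","side","wrist"):
    f=arm.grab_frame(n);w=cloud(f);ok=gray(f,90)
    if k==0: cv2.imwrite(f"pics/{n}11.png",f["pixels"])
    q=Z.inv().apply(np.nan_to_num(w.reshape(-1,3),nan=-9999)-RAIL).reshape(w.shape)
    b=ok&(q[...,0]>-130)&(q[...,0]<-6)&(abs(q[...,1])<45)&(q[...,2]>55)&(q[...,2]<125)
    p=q[b]
    rim=p[(p[:,2]>100)]
    if len(rim)>30:
        A=np.c_[rim[:,:2],np.ones(len(rim))];c=np.linalg.lstsq(A,rim[:,2],rcond=None)[0]
        print(n,len(p),np.percentile(p,[1,50,99],axis=0).round(1).tolist(),"rim rect",[np.round(v,1) for v in cv2.minAreaRect(rim[:,:2].astype(np.float32))],"rim slope deg",np.degrees(c[:2]).round(1))
    L=q[ok&(q[...,0]>2.5)&(q[...,0]<16)&(abs(q[...,1])<30)&(q[...,2]>113)&(q[...,2]<155)]
    if len(L)>5: print("   lip",len(L),np.percentile(L,[5,50,95],axis=0).round(1).tolist())
E
```

```text
19.1 [580.67827296   2.41732769 213.29292128] [-0.13  0.08  1.81  0.04  0.87  1.47]
scene 1521 [[-114.1, -24.9, 65.9], [-74.2, 7.2, 90.7], [-11.6, 19.6, 113.6]] rim rect [array([-61.1,  -2.2]), array([109.6,  46.7]), np.float64(1.0)] rim slope deg [1.1 0.1]
   lip 151 [[3.0, -20.2, 115.5], [4.7, -3.0, 130.8], [5.7, 14.8, 144.1]]
side 1649 [[-112.8, -25.9, 67.6], [-58.8, -22.2, 93.2], [-6.4, 20.1, 111.8]] rim rect [array([-59.8,  -2.4]), array([ 48.1, 107.4]), np.float64(90.0)] rim slope deg [ 1.1 -0.2]
   lip 9 [[2.7, -19.5, 113.4], [3.3, -0.8, 114.3], [3.8, 13.4, 115.5]]
wrist 5619 [[-111.6, -21.2, 66.1], [-60.6, 0.5, 70.0], [-6.2, 22.1, 113.2]] rim rect [array([-59.2,   0.6]), array([ 44.1, 106.6]), np.float64(89.7)] rim slope deg [1.4 0.2]
   lip 142 [[2.7, -14.5, 113.3], [3.5, 1.0, 115.9], [4.1, 16.3, 119.8]]
scene 1526 [[-114.0, -25.0, 66.6], [-74.1, 7.3, 90.5], [-11.7, 19.5, 113.9]] rim rect [array([-61.2,  -1.7]), array([110. ,  47.1]), np.float64(0.4)] rim slope deg [ 1.3 -0.2]
   lip 155 [[2.9, -20.0, 114.8], [4.5, -2.3, 130.4], [5.6, 14.6, 144.6]]
side 1652 [[-112.9, -25.9, 67.9], [-58.5, -22.1, 93.4], [-6.4, 20.7, 112.0]] rim rect [array([-59.8,  -2.3]), array([ 48.8, 107.6]), np.float64(89.4)] rim slope deg [1. 0.]
   lip 7 [[2.9, -16.6, 113.8], [3.1, 1.0, 115.0], [3.4, 13.6, 116.9]]
wrist 5684 [[-111.9, -21.2, 66.1], [-60.3, 0.5, 70.0], [-6.2, 22.1, 113.4]] rim rect [array([-59.4,   0.7]), array([ 44., 107.]), np.float64(89.6)] rim slope deg [ 1.1 -0. ]
   lip 148 [[3.0, -15.2, 113.3], [3.5, 0.6, 116.5], [4.0, 15.6, 120.5]]
```

View pics/side11.png

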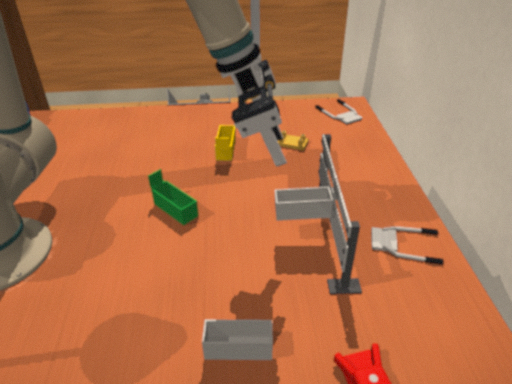

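The side picture shows the bin hanging level on the rail at (303,203) and the gripper clear of it at (265,120). The tray is where it was, at (238,340). I hand the job in.

```bash
python3 -c "
from cell import arm
print(arm.close_job())"
```

```text
the job is handed in; nothing more can be done
None
```

The lipped bin is hanging on the rail near the middle, released, and I handed the job in at about 19 s of the 43 s. I gripped it across its width with the fingers leaning, tipped it front up about 53°, passed the lip through the gap and swung it down. I opened the gripper once the tongue and lip were touching the bars.

**Last checks before handing in** (the cameras agree to about 2–3 mm):
- **Lip:** its top is about 144 mm above the counter and about 4.5–5 mm behind the bars' middle plane. The lip is within about 3 mm of the rail's middle along its length. The height and the 4.5–5 mm come from the scene camera only, because the upper bar hides the lip top from the other two.
- **Bin:** it droops about 1°, less than the 3° the task describes, and is square to the rail within about 1°. Two sets of pictures taken one after the other showed no movement.
- **Clear of everything:** the gripper is well away from the bin, and the tray looks to be in the same place in the side picture as at the start. I judged the tray by eye, not by measuring.

**What went differently from plan:**
- **Grasp lean:** my first choice of 40° put two wrist joints at their limits, so I used about 23° instead.
- **Drift on release:** the tool drifted about 5 mm toward the rail as the gripper opened, and the bin stayed hung.

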